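# Pour hazelnuts through a jar funnel

## Task

Fill the jar that has the metal funnel in its mouth: pick up the scoop with the two hazelnuts in it and pour both hazelnuts through the funnel, so that they lie down inside the jar. Leave the jar and its funnel standing upright where they are, and set the empty scoop back down flat on the worktop.

Things in the scene. Friction and masses are not known exactly. Their poses are not given: they have to be found in the camera images.
- scoop: Metal scoop holding two nuts. Origin: underside, z up, +x to mouth. Trough 64 wide, back wall at x=-46. Floor flat to x=10, then rises 18 deg to the lip at x=61, z=19 (tops of side walls z=36): keeps the nuts while level; mouth tipped down 50-60 deg empties it. Wooden bar handle 16 wide (y), 16 high, x=-46 to -133, centre z=32; grip at x=-80. 0.15 kg. All in mm
- funnel_jar: Narrow clear glass jar, 70 diameter, 106 high, with a wide metal funnel fixed in its mouth; loose, 0.8 kg. Origin: centre of underside, z up. Funnel rim 140 diameter at z=168; its cone narrows to a 51 bore spout, which ends inside the jar at z=92. Jar floor z=10, bore 64. A similar jar without a funnel stands nearby: not that one. All in mm
- hazelnut_1: Big whole hazelnut in its shell, round with a flat base, 22 mm in diameter and 23 mm long, about 10 g, lying in the scoop. Origin at its centre.
- hazelnut_2: The second hazelnut, the same, also lying in the scoop. Origin at its centre.
Mind the look-alikes: they are no part of the job. Of the things shaped like the scoop, the metal one is meant.

How it is judged (in metres and radians):
On the way, in this order (a step that is already met when the one before it is completed fails the run):
1. the scoop is lifted off the worktop with both hazelnuts in it (height (world z) of scoop above 0.05 m and distance between each of hazelnut_1, hazelnut_2 and scoop below 0.075 m), for 0.2 s.
2. both hazelnuts have dropped down inside the jar while the scoop is still held up above the worktop (height (world z) of scoop above 0.03 m and z of each of hazelnut_1, hazelnut_2 in the frame of funnel_jar below 0.085 m and horizontal distance between each of hazelnut_1, hazelnut_2 and funnel_jar below 0.032 m), for 0.1 s.
At the end, for the whole second after the job is handed in: Both hazelnuts lie inside the jar with the funnel (centres within 32 mm of its axis, under 85 mm above its underside); that jar stands upright (within 5 degrees), moved less than 40 mm; the scoop lies flat (within 10 degrees) on the worktop (within 12 mm), released and at rest (z of each of hazelnut_1, hazelnut_2 in the frame of funnel_jar below 0.085 m and horizontal distance between each of hazelnut_1, hazelnut_2 and funnel_jar below 0.032 m and angle between funnel_jar's own z axis and vertical below 0.1 rad and distance of funnel_jar from where it was at the start of the episode below 0.04 m and angle between scoop's own z axis and vertical below 0.17 rad and height (world z) of scoop between -0.01 and 0.012 m and linear speed of each of scoop, funnel_jar below 0.02 m/s); the robot touches nothing.
It fails at once if the jar with the funnel is tipped by more than 20 degrees (angle between funnel_jar's own z axis and vertical above 0.35 rad).
It also fails if it takes over 58 s, if anything falls off the work surface, if the arm or the gripper's body presses on something with over 40 N, if the wrist force passes 120 N, or if a joint passes its speed limit or range.

## Robot

A 6-joint arm with a two-finger parallel gripper is mounted at the origin on a cart in front of the work surface, level with it; the furniture and walls round the work are solid. World frame = base frame: x ahead of the robot, y to its left, z up, the work surface at z = 0. Lengths are in m, angles in degrees, forces in N, time in s.
With the tool pointing down it reaches from about 0.3 to 0.75 m from the base axis. Payload 8.5 kg.
Tool frame: the origin (TCP) lies midway between the tips of the shut fingers; the grasp point (between the pads) lies 19 mm behind it (env.pinch_z is the z of the grasp point in the tool frame, in m); z points along the fingers, y is the line along which they close (so a half turn about z gives the same grasp; the last joint's range is limited). The gripper opens to 85 mm and grips with 20 to 120 N. Pads are 22 mm wide; open, the fingers measure 114 mm over their backs; the gripper's body (76 mm by 85 mm) begins 54 mm behind the grasp point. The pads swing forward as they close: fully open they stand 13 mm farther back than shut.
Start: joints at [59.857, 21.807, 74.336, -0, 83.858, -12.336], TCP at [0.168, 0.524, 0.203] pointing down, gripper open.
Joint ranges: [-178.18, 178.18], [-50.72, 133.34], [12.68, 142.11], [-81.47, 261.47], [9.98, 163.14], [-165.26, 165.26]. Speed limits (degrees/s): [136.94, 136.94, 180, 180, 180, 180].

## Interface

Orientations are given as a 3x3 rotation matrix whose columns are the frame's x, y, z axes.
In Python, from rig import env gives the robot as it stands.
- The arm moves only by the tool arm_command, never from a script. Its argument "deltas" is a list of rows, each an object of numbers: "rx", "ry", "rz": the turn, a rotation vector about the tool's x, y, z in rad; "dx", "dy", "dz": the shift along the tool's x, y, z in m; "fingers": the finger opening in m, from 0 to 0.0854. In form: [{"rx": .., "ry": .., "rz": .., "dx": .., "dy": .., "dz": .., "fingers": ..}, ...]. A call has 1 to 12 rows; each row shifts and turns the commanded pose from where the row before left it, along the tool's axes as they then stand; what a row does not reach is not made up. A row lasts 1/10 s, in which the tool goes at most 50 mm and 8.59 degrees, less where a joint would pass 70% of its speed; a pose out of reach is approached as far as the arm can. A call is refused whole if a number of a shift passes 0.05 or a number of a turn 0.15, either way. A call with a gripper value outside its range is refused whole. The fingers move at their own pace and stop on an object; "squeeze" is the grip in N (left out, the last holds). Time passes only in rows, so rows that do not move let the fingers close. It gives the time, the measured TCP pose, the force, the opening and the grip force at its end, in the units of the state.
- env.observe(): the state, without advancing time (a new reading comes with each control period).
- env.get_image(name): name is "scene" or "top"; returns a dict with "color" (420x560x3 uint8, blue, green, red), "camera_matrix" (3x3 intrinsics, pixels), "k1" (the pictures are not rectified: a ray, as slopes to the right and down, at radius r is drawn at 1 + k1 r^2 times it, then the intrinsics apply), "eye" and "orientation" of the camera in the world. Camera axes: x right, y up, looking along -z (the intrinsics and any distortion apply to the point x, -y, -z); pixel columns grow to the right and rows downward; lengths in m; the calibration is good to about 2 mm. A picture is of the moment at which its call begins. There is no depth.
- env.close_job(): hands the job in; it is judged then, once.
Trained networks look in a picture, given as the dict that the camera call returned (one of the last four; its "shot" number tells which), for a name from the list of things; names that differ only in an ending like _2 or _b are one class to them, and where a whole thing is asked for, a point or a joint stands for the part that bears it (a point fixed in the world has none). Each returns a list of dicts, best first, with "p" (0 to 1); they miss things now and then, are a little off and sometimes report something else, mostly with a low value. They report only what shows in the picture. A call takes as long as a camera call. They do not tell look-alikes from the thing itself.
- env.look_for(query, picture): "box" ([left, top, right, bottom] in pixels, round what is visible of it).
- env.tip_of(query, picture): "location" ([column, row] in pixels: a listed point, or the origin of a listed thing).
The state is a dict: "time_s": time; "q": joint angles; "qvel": joint speeds; "joint_efforts": joint torques, N m; "position": TCP position; "tool_rot": TCP orientation; "ft_force": force on the tool from outside, world axes, zero at the start; "wrist_torque": the same for the moment, N m; "grip_width": finger opening in m; "gripper_force": force on a finger pad.
Only numpy, scipy, OpenCV 4.12 (cv2) and the standard library are available. Lean on these libraries where they do the work, as an engineer would, in place of code of your own. Each camera call takes 0.05 s, during which the arm holds its last target. There are 200 camera calls.

## Working session

There is one attempt and no reset: what is moved stays moved. The work goes in short steps, Python scripts to look and compute and a tool call to move; the robot and the scene stay as the last step left them, time stands still between calls to the robot, and variables do not carry over. Pictures are saved under pics/ and viewed, at most 10 in all, crops included, and the job is handed in when it is done.

Besides the shell and the picture viewer there is one more tool, called after "Call:" by a JSON object that holds its "method" and its "body", one argument or row to a line. arm_command: Moves the arm, as the interface text tells. Its arguments: {"type":"object","properties":{"deltas":{"type":"array"},"squeeze":{"type":"number"}},"required":["deltas"]}

```bash
ls; mkdir -p pics
cat > h.py <<'E'
import numpy as np, cv2
from rig import env
def ray(im,px):
    K=np.array(im["camera_matrix"]);k=im["k1"]
    d=np.array([(px[0]-K[0,2])/K[0,0],(px[1]-K[1,2])/K[1,1]])
    u=d.copy()
    for _ in range(20): u=d/(1+k*(u@u))
    v=np.array(im["orientation"])@np.array([u[0],-u[1],-1]); return np.array(im["eye"]),v/np.linalg.norm(v)
def onz(im,px,z):
    e,v=ray(im,px); return e+v*(z-e[2])/v[2]
def proj(im,P):
    K=np.array(im["camera_matrix"]);c=np.array(im["orientation"]).T@(np.array(P)-np.array(im["eye"]))
    u=np.array([c[0],-c[1]])/-c[2]; u=u*(1+im["k1"]*(u@u)); return K[:2,:2]@u+K[:2,2]
E
python3 - <<'E'
from h import *
ims={}
for n in("scene","top"):
    im=env.get_image(n);cv2.imwrite(f"pics/{n}0.png",im["color"]);print(n,np.round(im["eye"],3),im["camera_matrix"],im["k1"])
    for q in("scoop","funnel_jar","hazelnut_1"):
        for d in env.look_for(q,im)[:4]:print(q,"box",np.round(d["box"]),round(d["p"],2))
        for d in env.tip_of(q,im)[:4]:print(q,"tip",np.round(d["location"],1),round(d["p"],2),np.round(onz(im,d["location"],0),3))
E
```

```text
pics
scene [-0.187 -0.267  1.429] [[520.97540113   0.         282.03215319]
 [  0.         520.97540113 223.01362932]
 [  0.           0.           1.        ]] -0.04059954523403651
scoop box [215. 184. 272. 217.] 0.94
scoop box [151. 156. 195. 201.] 0.74
scoop tip [177.4 174.8] 0.57 [0.51  0.547 0.   ]
funnel_jar box [328. 195. 370. 254.] 0.97
funnel_jar tip [343.6 245.8] 0.69 [ 0.557 -0.055  0.   ]
hazelnut_1 tip [244.2 204.4] 0.58 [0.526 0.291 0.   ]
hazelnut_1 tip [249.1 196.7] 0.41 [ 0.559  0.293 -0.   ]
top [0.412 0.122 1.279] [[459.82521114   0.         275.41815519]
 [  0.         459.82521114 207.08208167]
 [  0.           0.           1.        ]] -0.07586161544626321
scoop box [178. 188. 248. 219.] 0.96
scoop box [115. 192. 142. 264.] 0.64
scoop tip [130.3 214.2] 0.94 [0.508 0.541 0.   ]
scoop tip [227.3 204.2] 0.61 [0.543 0.267 0.   ]
funnel_jar box [320. 166. 379. 225.] 0.95
funnel_jar tip [338.4 198.8] 0.76 [ 0.566 -0.043  0.   ]
hazelnut_1 box [221. 208. 225. 214.] 0.55
hazelnut_1 box [214. 200. 225. 204.] 0.44
hazelnut_1 tip [223.3 209.6] 0.56 [0.528 0.278 0.   ]
hazelnut_1 tip [217.6 204. ] 0.55 [0.543 0.295 0.   ]
```

Run:
```python
import cv2
im=cv2.imread("pics/top0.png");c=cv2.resize(im[150:285,90:400],None,fx=2.55,fy=2.55,interpolation=cv2.INTER_CUBIC);cv2.imwrite("pics/topc.png",c)
```

```text
(no output)
```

View pics/scene0.png

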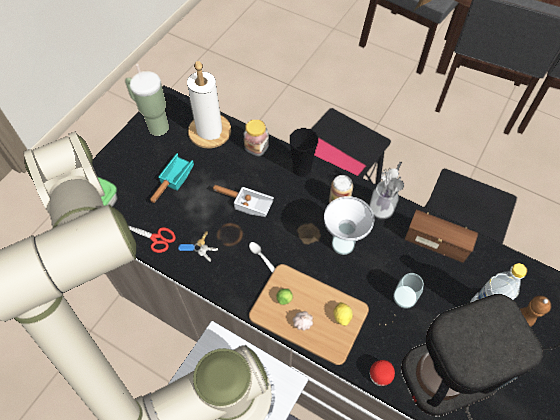

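View pics/topc.png

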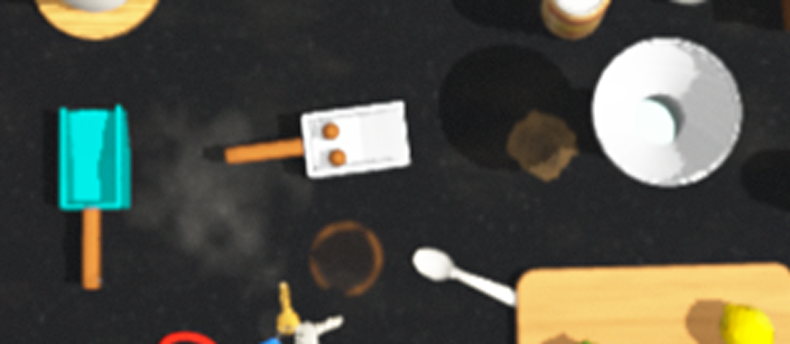

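The metal scoop is at top image (215,203) and scene (245,200), with a wooden handle and two brown nuts. The look-alike is the teal scoop at top (128,215), scene (173,175). The task says metal, so it is the white/silver one, and the crop confirms that it holds both nuts. The funnel jar is at top (352,194), scene (347,225). The jar without a funnel is the glass at scene (408,290).

```bash
cat > fit.py <<'E'
from h import *
from scipy.optimize import least_squares
t=env.get_image("top");s=env.get_image("scene")
c=lambda x,y:(90+(x+.5)/2.55-.5,150+(y+.5)/2.55-.5)
L=[((-133,0,40),c(227,155)),((-46,32,36),c(302,115)),((-46,-32,36),c(308,179)),((61,32,36),c(404,101)),((61,-32,36),c(411,164))]
def P(p,l): 
    a=p[2];l=np.array(l)/1000;return [p[0]+np.cos(a)*l[0]-np.sin(a)*l[1],p[1]+np.sin(a)*l[0]+np.cos(a)*l[1],l[2]]
r=least_squares(lambda p:np.concatenate([proj(t,P(p,l))-px for l,px in L]),[.54,.27,-1.5])
print("scoop",np.round(r.x,4),np.degrees(r.x[2]),np.round(r.fun,1))
for l,_ in L: print("scene pred",l,np.round(proj(s,P(r.x,l)),1))
# funnel rim
th=np.linspace(0,2*np.pi,90)
def rim(im,p): 
    q=np.array([proj(im,[p[0]+.07*np.cos(a),p[1]+.07*np.sin(a),.168]) for a in th]);return np.r_[q.min(0),q.max(0)]
for n,im in(("top",t),("scene",s)):
    b=np.array(env.look_for("funnel_jar",im)[0]["box"]);print(n,np.round(b,1))
    if n=="top":
        f=least_squares(lambda p:rim(t,p)-b,[.56,-.05]);print("jar",np.round(f.x,4),np.round(f.fun,1))
    else: print("pred rim",np.round(rim(s,f.x),1),"base",proj(s,[*f.x,0]))
for l,z in(((223,209),.02),((217,202),.02)):pass
o=env.observe();print(np.round(o["position"],4),np.round(o["tool_rot"],3).tolist(),env.pinch_z)
im=s["color"][140:280,190:400];im=cv2.resize(im,None,fx=3.5,fy=3.5,interpolation=cv2.INTER_CUBIC)
for l in [(x,y,36) for x in(-46,61) for y in(-32,32)]+[(-133,0,40),(-80,0,40)]:
    u=proj(s,P(r.x,l));cv2.circle(im,tuple(int(v) for v in ((u-[190,140]+.5)*3.5)),2,(0,0,255),-1)
for a in th:
    u=proj(s,[f.x[0]+.07*np.cos(a),f.x[1]+.07*np.sin(a),.168]);cv2.circle(im,tuple(int(v) for v in ((u-[190,140]+.5)*3.5)),1,(0,255,0),-1)
cv2.imwrite("pics/ov.png",im)
E
python3 fit.py
```

```text
scoop [ 0.5379  0.2647 -1.4183] -81.26313865877816 [-0.5  0.3  0.6  0.5  0.9 -1.4 -0.5  1.  -0.4 -0.5]
scene pred (-133, 0, 40) [214.6 185.5]
scene pred (-46, 32, 36) [243.4 187. ]
scene pred (-46, -32, 36) [235.1 202.6]
scene pred (61, 32, 36) [274.1 197.5]
scene pred (61, -32, 36) [266.3 213.5]
top [320.2 162.1 381.4 223. ]
jar [ 0.5623 -0.0518] [ 2.   2.  -2.  -1.9]
scene [325.6 194.7 373.1 257.1]
pred rim [325.1 195.4 374.7 238. ] base [343.5457875  243.97393085]
[0.1682 0.5237 0.2034] [[-0.952, 0.306, 0.0], [0.306, 0.952, 0.0], [-0.0, 0.0, -1.0]] -0.0187
```

View pics/ov.png

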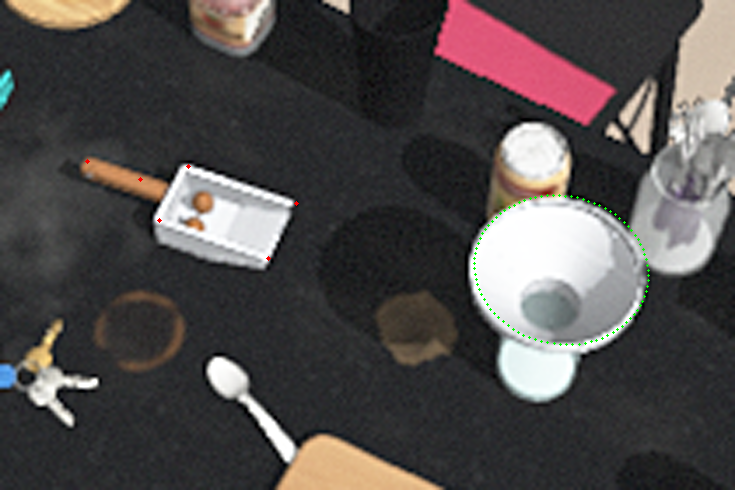

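The reprojected fit agrees with the scene image: the scoop corners, handle and funnel rim all land on it. The scoop is at (0.538, 0.265), yaw −81.3°, and the jar is at (0.562, −0.052). I'll turn the tool to match the handle and lean it 30° back, so the pour ends only about 25° past vertical.

Call:
{"method": "arm_command", "body": {
  "deltas": [
    {"rz": 0.1385, "fingers": 0.05},
    {"rz": 0.1385},
    {"rz": 0.1385},
    {"rz": 0.1385},
    {"rz": 0.1385},
    {"rz": 0.1385},
    {"rz": 0.1385},
    {"rz": 0.1385},
    {"ry": -0.131},
    {"ry": -0.131},
    {"ry": -0.131},
    {"ry": -0.131}
  ]
}}

```text
invalid input
```

```bash
cat >> h.py <<'E'
def go(T,label=""):
    o=env.observe();R=np.array(o["tool_rot"]);d=np.array(T)-o["position"]
    print(label,"t",round(o["time_s"],2),"pos",np.round(o["position"],4),"tooldelta",np.round(R.T@d,4),"dist",round(float(np.linalg.norm(d)),3),"q",np.round(o["q"],1),"R",np.round(R,3).tolist(),"w",round(o["grip_width"],4),"f",np.round(o["ft_force"],1))
E
python3 -c "
from h import *
go([.519,.384,.102])"
```

```text
t 0.9 pos [0.1682 0.5237 0.2034] tooldelta [-0.3767 -0.0257  0.1015] dist 0.391 q [ 59.9  21.8  74.3  -0.   83.9 -12.3] R [[-0.952, 0.306, 0.0], [0.306, 0.952, 0.0], [-0.0, 0.0, -1.0]] w 0.0849 f [-0.4 -0.6 -0.3]
```

Call:
{"method": "arm_command", "body": {
  "deltas": [
    {"rx": 0, "ry": 0, "rz": 0.1385, "dx": 0, "dy": 0, "dz": 0, "fingers": 0.05},
    {"rx": 0, "ry": 0, "rz": 0.1385, "dx": 0, "dy": 0, "dz": 0, "fingers": 0.05},
    {"rx": 0, "ry": 0, "rz": 0.1385, "dx": 0, "dy": 0, "dz": 0, "fingers": 0.05},
    {"rx": 0, "ry": 0, "rz": 0.1385, "dx": 0, "dy": 0, "dz": 0, "fingers": 0.05},
    {"rx": 0, "ry": 0, "rz": 0.1385, "dx": 0, "dy": 0, "dz": 0, "fingers": 0.05},
    {"rx": 0, "ry": 0, "rz": 0.1385, "dx": 0, "dy": 0, "dz": 0, "fingers": 0.05},
    {"rx": 0, "ry": 0, "rz": 0.1385, "dx": 0, "dy": 0, "dz": 0, "fingers": 0.05},
    {"rx": 0, "ry": 0, "rz": 0.1385, "dx": 0, "dy": 0, "dz": 0, "fingers": 0.05},
    {"rx": 0, "ry": -0.131, "rz": 0, "dx": 0, "dy": 0, "dz": 0, "fingers": 0.05},
    {"rx": 0, "ry": -0.131, "rz": 0, "dx": 0, "dy": 0, "dz": 0, "fingers": 0.05},
    {"rx": 0, "ry": -0.131, "rz": 0, "dx": 0, "dy": 0, "dz": 0, "fingers": 0.05},
    {"rx": 0, "ry": -0.131, "rz": 0, "dx": 0, "dy": 0, "dz": 0, "fingers": 0.05}
  ]
}}

```text
time_s: 2.1
position: [0.1681, 0.524, 0.204]
tool_rot: [[-0.13, 0.989, 0.077], [0.854, 0.151, -0.498], [-0.504, 0.001, -0.864]]
ft_force: [0.3, -0.8, 0.4]
grip_width: 0.0496
gripper_force: 0.0
```

```bash
python3 -c "
from h import *
go([.519,.384,.102])"
```

```text
t 2.1 pos [0.1681 0.524  0.204 ] tooldelta [-0.1137  0.3256  0.1848] dist 0.391 q [ 67.7  36.9  54.  -16.6 114.6  55.5] R [[-0.13, 0.989, 0.077], [0.854, 0.151, -0.498], [-0.504, 0.001, -0.864]] w 0.0496 f [ 0.3 -0.8  0.4]
```

Call:
{"method": "arm_command", "body": {
  "deltas": [
    {"rx": 0, "ry": 0, "rz": 0, "dx": -0.0095, "dy": 0.0271, "dz": 0.0154, "fingers": 0.05},
    {"rx": 0, "ry": 0, "rz": 0, "dx": -0.0095, "dy": 0.0271, "dz": 0.0154, "fingers": 0.05},
    {"rx": 0, "ry": 0, "rz": 0, "dx": -0.0095, "dy": 0.0271, "dz": 0.0154, "fingers": 0.05},
    {"rx": 0, "ry": 0, "rz": 0, "dx": -0.0095, "dy": 0.0271, "dz": 0.0154, "fingers": 0.05},
    {"rx": 0, "ry": 0, "rz": 0, "dx": -0.0095, "dy": 0.0271, "dz": 0.0154, "fingers": 0.05},
    {"rx": 0, "ry": 0, "rz": 0, "dx": -0.0095, "dy": 0.0271, "dz": 0.0154, "fingers": 0.05},
    {"rx": 0, "ry": 0, "rz": 0, "dx": -0.0095, "dy": 0.0271, "dz": 0.0154, "fingers": 0.05},
    {"rx": 0, "ry": 0, "rz": 0, "dx": -0.0095, "dy": 0.0271, "dz": 0.0154, "fingers": 0.05},
    {"rx": 0, "ry": 0, "rz": 0, "dx": -0.0095, "dy": 0.0271, "dz": 0.0154, "fingers": 0.05},
    {"rx": 0, "ry": 0, "rz": 0, "dx": -0.0095, "dy": 0.0271, "dz": 0.0154, "fingers": 0.05},
    {"rx": 0, "ry": 0, "rz": 0, "dx": -0.0095, "dy": 0.0271, "dz": 0.0154, "fingers": 0.05},
    {"rx": 0, "ry": 0, "rz": 0, "dx": -0.0092, "dy": 0.0275, "dz": 0.0154, "fingers": 0.05}
  ]
}}

```text
time_s: 3.3
position: [0.5201, 0.3837, 0.0999]
tool_rot: [[-0.131, 0.988, 0.076], [0.856, 0.151, -0.495], [-0.5, -0.0, -0.866]]
ft_force: [-0.8, 0.1, 0.1]
grip_width: 0.0501
gripper_force: 0.0
```

```bash
python3 -c "
from h import *
go([.527,.3345,.0155])"
```

```text
t 3.3 pos [0.5201 0.3837 0.0999] tooldelta [-0.0007 -0.0006  0.0979] dist 0.098 q [ 37.1  45.7  53.5 -26.2  95.5  29.3] R [[-0.131, 0.988, 0.076], [0.856, 0.151, -0.495], [-0.5, -0.0, -0.866]] w 0.0501 f [-0.8  0.1  0.1]
```

Call:
{"method": "arm_command", "body": {
  "deltas": [
    {"rx": 0, "ry": 0, "rz": 0, "dx": 0, "dy": 0, "dz": 0.012, "fingers": 0.05},
    {"rx": 0, "ry": 0, "rz": 0, "dx": 0, "dy": 0, "dz": 0.012, "fingers": 0.05},
    {"rx": 0, "ry": 0, "rz": 0, "dx": 0, "dy": 0, "dz": 0.012, "fingers": 0.05},
    {"rx": 0, "ry": 0, "rz": 0, "dx": 0, "dy": 0, "dz": 0.012, "fingers": 0.05},
    {"rx": 0, "ry": 0, "rz": 0, "dx": 0, "dy": 0, "dz": 0.012, "fingers": 0.05},
    {"rx": 0, "ry": 0, "rz": 0, "dx": 0, "dy": 0, "dz": 0.012, "fingers": 0.05},
    {"rx": 0, "ry": 0, "rz": 0, "dx": 0, "dy": 0, "dz": 0.012, "fingers": 0.05},
    {"rx": 0, "ry": 0, "rz": 0, "dx": 0, "dy": 0, "dz": 0.012, "fingers": 0.05},
    {"rx": 0, "ry": 0, "rz": 0, "dx": 0, "dy": 0, "dz": 0, "fingers": 0.05},
    {"rx": 0, "ry": 0, "rz": 0, "dx": 0, "dy": 0, "dz": 0, "fingers": 0.05}
  ]
}}

```text
time_s: 4.3
position: [0.5263, 0.3367, 0.0172]
tool_rot: [[-0.131, 0.989, 0.076], [0.856, 0.151, -0.495], [-0.5, 0.0, -0.866]]
ft_force: [0.2, 0.1, -0.1]
grip_width: 0.0501
gripper_force: 0.0
```

Run:
```python
from h import *
go([.527,.3345,.0155])
a=[cv2.resize(env.get_image(n)["color"][s],(395,395),interpolation=cv2.INTER_CUBIC) for n,s in(("top",np.s_[140:260,160:280]),("scene",np.s_[130:250,190:310]))]
cv2.imwrite("pics/pre.png",np.hstack(a))
```

```text
t 4.3 pos [0.5263 0.3367 0.0172] tooldelta [-0.0011  0.0003  0.0026] dist 0.003 q [ 33.7  47.8  64.1 -27.2  82.7  32. ] R [[-0.131, 0.989, 0.076], [0.856, 0.151, -0.495], [-0.5, 0.0, -0.866]] w 0.0501 f [ 0.2  0.1 -0.1]
```

View pics/pre.png

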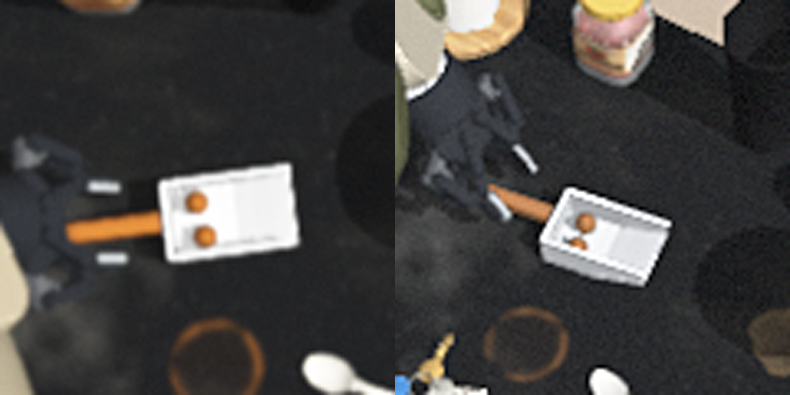

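The pads straddle the handle symmetrically, at left-panel pixels (103,187) and (112,259) with the handle at about (107,226). Both nuts sit in the scoop at (197,202) and (206,236). I'll close and start lifting.

Call:
{"method": "arm_command", "body": {
  "deltas": [
    {"rx": 0, "ry": 0, "rz": 0, "dx": 0, "dy": 0, "dz": 0.002, "fingers": 0.03},
    {"rx": 0, "ry": 0, "rz": 0, "dx": 0, "dy": 0, "dz": 0, "fingers": 0.02},
    {"rx": 0, "ry": 0, "rz": 0, "dx": 0, "dy": 0, "dz": 0, "fingers": 0.01},
    {"rx": 0, "ry": 0, "rz": 0, "dx": 0, "dy": 0, "dz": 0, "fingers": 0.0},
    {"rx": 0, "ry": 0, "rz": 0, "dx": 0, "dy": 0, "dz": 0, "fingers": 0.0},
    {"rx": 0, "ry": 0, "rz": 0, "dx": 0, "dy": 0, "dz": 0, "fingers": 0.0},
    {"rx": 0, "ry": 0, "rz": 0, "dx": 0, "dy": 0, "dz": 0, "fingers": 0.0},
    {"rx": 0, "ry": 0, "rz": 0, "dx": 0, "dy": 0, "dz": 0, "fingers": 0.0}
  ],
  "squeeze": 90
}}

```text
time_s: 5.2
position: [0.5264, 0.336, 0.0157]
tool_rot: [[-0.131, 0.988, 0.076], [0.856, 0.152, -0.494], [-0.5, 0.0, -0.866]]
ft_force: [-1.4, 3.2, 4.1]
grip_width: 0.0095
gripper_force: 88.7
```

```bash
python3 -c "
from h import *
go([.527,.3345,.0155])"
```

```text
t 5.2 pos [0.5264 0.336  0.0157] tooldelta [-0.0013  0.0004  0.0009] dist 0.002 q [ 33.6  47.9  64.3 -27.2  82.4  32.1] R [[-0.131, 0.988, 0.076], [0.856, 0.152, -0.494], [-0.5, 0.0, -0.866]] w 0.0095 f [-1.4  3.2  4.1]
```

Width reads 9.5 mm instead of 16, with full force on the pads. I'll lift a little and check it in a picture.

Call:
{"method": "arm_command", "body": {
  "deltas": [
    {"rx": 0, "ry": 0, "rz": 0, "dx": -0.003, "dy": 0, "dz": -0.0052, "fingers": 0.0},
    {"rx": 0, "ry": 0, "rz": 0, "dx": -0.005, "dy": 0, "dz": -0.0087, "fingers": 0.0},
    {"rx": 0, "ry": 0, "rz": 0, "dx": -0.005, "dy": 0, "dz": -0.0087, "fingers": 0.0},
    {"rx": 0, "ry": 0, "rz": 0, "dx": -0.005, "dy": 0, "dz": -0.0087, "fingers": 0.0},
    {"rx": 0, "ry": 0, "rz": 0, "dx": -0.005, "dy": 0, "dz": -0.0087, "fingers": 0.0},
    {"rx": 0, "ry": 0, "rz": 0, "dx": -0.003, "dy": 0, "dz": -0.0052, "fingers": 0.0},
    {"rx": 0, "ry": 0, "rz": 0, "dx": 0, "dy": 0, "dz": 0, "fingers": 0.0}
  ]
}}

```text
time_s: 5.9
position: [0.5267, 0.3361, 0.0688]
tool_rot: [[-0.13, 0.988, 0.077], [0.856, 0.151, -0.494], [-0.5, 0.002, -0.866]]
ft_force: [-1.0, -0.1, -1.3]
grip_width: 0.0093
gripper_force: 88.5
```

Run:
```python
from h import *
go([.527,.3345,.0155])
a=[cv2.resize(env.get_image(n)["color"][s],(395,395),interpolation=cv2.INTER_CUBIC) for n,s in(("top",np.s_[140:260,160:280]),("scene",np.s_[130:250,190:310]))]
cv2.imwrite("pics/lift.png",np.hstack(a))
```

```text
t 5.9 pos [0.5267 0.3361 0.0688] tooldelta [ 0.0252 -0.      0.047 ] dist 0.053 q [ 33.6  44.5  61.8 -27.   87.6  29.5] R [[-0.13, 0.988, 0.077], [0.856, 0.151, -0.494], [-0.5, 0.002, -0.866]] w 0.0093 f [-1.  -0.1 -1.3]
```

View pics/lift.png

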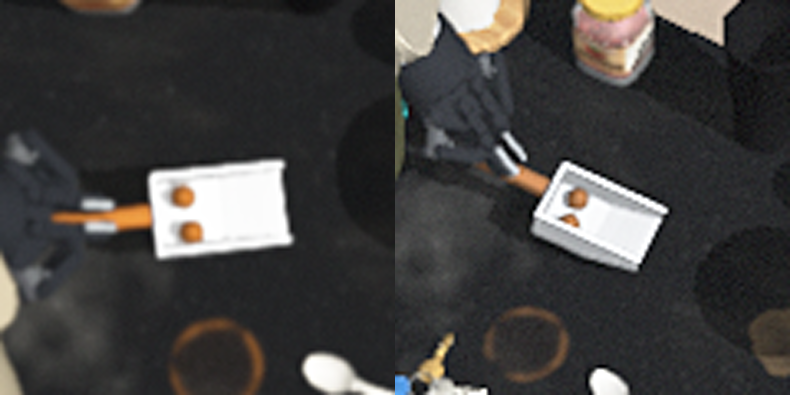

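The scoop is lifted level with both nuts in it, at left-panel pixels (183,197) and (191,231). Next I rise and carry it to the pre-pour point.

Call:
{"method": "arm_command", "body": {
  "deltas": [
    {"rx": 0, "ry": 0, "rz": 0, "dx": -0.004, "dy": 0, "dz": -0.0069, "fingers": 0.0},
    {"rx": 0, "ry": 0, "rz": 0, "dx": -0.008, "dy": 0, "dz": -0.0138, "fingers": 0.0},
    {"rx": 0, "ry": 0, "rz": 0, "dx": -0.009, "dy": 0, "dz": -0.0156, "fingers": 0.0},
    {"rx": 0, "ry": 0, "rz": 0, "dx": -0.009, "dy": 0, "dz": -0.0156, "fingers": 0.0},
    {"rx": 0, "ry": 0, "rz": 0, "dx": -0.009, "dy": 0, "dz": -0.0156, "fingers": 0.0},
    {"rx": 0, "ry": 0, "rz": 0, "dx": -0.009, "dy": 0, "dz": -0.0156, "fingers": 0.0},
    {"rx": 0, "ry": 0, "rz": 0, "dx": -0.009, "dy": 0, "dz": -0.0156, "fingers": 0.0},
    {"rx": 0, "ry": 0, "rz": 0, "dx": -0.007, "dy": 0, "dz": -0.0121, "fingers": 0.0},
    {"rx": 0, "ry": 0, "rz": 0, "dx": -0.004, "dy": -0.0005, "dz": 0.0023, "fingers": 0.0},
    {"rx": 0, "ry": 0, "rz": 0, "dx": -0.008, "dy": -0.001, "dz": 0.0046, "fingers": 0.0},
    {"rx": 0, "ry": 0, "rz": 0, "dx": -0.014, "dy": -0.0017, "dz": 0.0081, "fingers": 0.0},
    {"rx": 0, "ry": 0, "rz": 0, "dx": -0.007, "dy": -0.001, "dz": 0.004, "fingers": 0.0}
  ]
}}

```text
time_s: 7.2
position: [0.5277, 0.2959, 0.1947]
tool_rot: [[-0.131, 0.989, 0.074], [0.855, 0.15, -0.496], [-0.501, -0.002, -0.865]]
ft_force: [-0.3, 0.4, -1.5]
grip_width: 0.0089
gripper_force: 88.6
```

```bash
python3 -c "
from h import *
go([.5367,.1147,.1966])"
```

```text
t 7.2 pos [0.5277 0.2959 0.1947] tooldelta [-0.1571 -0.0184  0.0889] dist 0.181 q [ 30.7  35.9  57.5 -27.9  97.9  20.9] R [[-0.131, 0.989, 0.074], [0.855, 0.15, -0.496], [-0.501, -0.002, -0.865]] w 0.0089 f [-0.3  0.4 -1.5]
```

Call:
{"method": "arm_command", "body": {
  "deltas": [
    {"rx": 0, "ry": 0, "rz": 0, "dx": -0.008, "dy": -0.001, "dz": 0.004, "fingers": 0.0},
    {"rx": 0, "ry": 0, "rz": 0, "dx": -0.016, "dy": -0.0018, "dz": 0.0088, "fingers": 0.0},
    {"rx": 0, "ry": 0, "rz": 0, "dx": -0.016, "dy": -0.0018, "dz": 0.0088, "fingers": 0.0},
    {"rx": 0, "ry": 0, "rz": 0, "dx": -0.016, "dy": -0.0018, "dz": 0.0088, "fingers": 0.0},
    {"rx": 0, "ry": 0, "rz": 0, "dx": -0.016, "dy": -0.0018, "dz": 0.0088, "fingers": 0.0},
    {"rx": 0, "ry": 0, "rz": 0, "dx": -0.01, "dy": -0.0012, "dz": 0.0055, "fingers": 0.0},
    {"rx": 0, "ry": 0, "rz": 0, "dx": -0.005, "dy": -0.0005, "dz": 0.0028, "fingers": 0.0},
    {"rx": 0, "ry": 0, "rz": 0, "dx": 0, "dy": 0, "dz": 0, "fingers": 0.0}
  ]
}}

```text
time_s: 8.0
position: [0.5332, 0.1978, 0.198]
tool_rot: [[-0.131, 0.989, 0.075], [0.856, 0.151, -0.495], [-0.5, -0.0, -0.866]]
ft_force: [0.2, 0.2, -2.4]
grip_width: 0.0089
gripper_force: 88.9
```

Run:
```python
from h import *
go([.5367,.1147,.1966])
a=[cv2.resize(env.get_image(n)["color"][s],(395,330),interpolation=cv2.INTER_CUBIC) for n,s in(("top",np.s_[130:255,230:380]),("scene",np.s_[150:275,230:380]))]
cv2.imwrite("pics/pre2.png",np.hstack(a))
```

```text
t 8.0 pos [0.5332 0.1978 0.198 ] tooldelta [-0.0709 -0.0091  0.0426] dist 0.083 q [ 22.5  30.   67.8 -29.1  90.   15.8] R [[-0.131, 0.989, 0.075], [0.856, 0.151, -0.495], [-0.5, -0.0, -0.866]] w 0.0089 f [ 0.2  0.2 -2.4]
```

View pics/pre2.png

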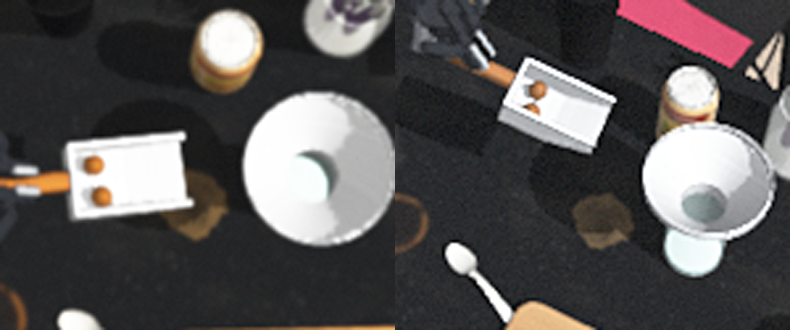

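The scoop is still held with both nuts in it: left panel, corners at about (66,146), (186,134), (73,218) and (192,204), nuts at (93,165) and (102,196). I'll fit its full pose from both views to find where the lip is.

```bash
cat > fit2.py <<'E'
from h import *
from scipy.optimize import least_squares
from scipy.spatial.transform import Rotation as Ro
t=env.get_image("top");s=env.get_image("scene")
ct=lambda x,y:np.array((230+(x+.5)/2.633-.5,130+(y+.5)/2.64-.5))
cs=lambda x,y:np.array((230+(x-395+.5)/2.633-.5,150+(y+.5)/2.64-.5))
M=[(t,(-46,32,36),ct(66,146)),(t,(-46,-32,36),ct(73,218)),(t,(61,32,36),ct(186,134)),(t,(61,-32,36),ct(192,204)),
(s,(-46,32,36),cs(528,60)),(s,(-46,-32,36),cs(502,112)),(s,(61,32,36),cs(615,100)),(s,(61,-32,36),cs(595,150))]
o=env.observe();R=np.array(o["tool_rot"]);p0=o["position"]-.019*R[:,2]
R0=Ro.from_euler("z",-81.26,degrees=True)
G=np.array([-.0817,0,.032])
W=lambda x,l:p0+x[3:]+(R0*Ro.from_rotvec(x[:3])).apply(np.array(l)/1000-G)
pri=np.r_[np.full(3,5.),np.full(3,150.)]
r=least_squares(lambda x:np.r_[np.concatenate([proj(i,W(x,l))-u for i,l,u in M]),pri*x],np.zeros(6))
print("rot deg (scoop axes)",np.degrees(r.x[:3]).round(1),"shift mm",(r.x[3:]*1000).round(1),r.fun[:16].round(1))
print("lip",W(r.x,(61,0,19)).round(4),"grasp",p0.round(4))
E
python3 fit2.py
```

```text
rot deg (scoop axes) [ 9.6  9.8 -0.7] shift mm [-0.6  3.2 -9.4] [ 0.3  0.6  0.5  0.4 -1.2  0.6 -0.9  0.6  0.1 -0.2  1.1 -1.1  1.2 -0.4
  0.4 -0.2]
lip [0.5547 0.075  0.168 ] grasp [0.5317 0.2082 0.2143]
```

Run:
```python
from h import *
a=[]
o=env.observe();R=np.array(o["tool_rot"]);g=o["position"]-.019*R[:,2]
for n in("top","scene"):
    im=env.get_image(n);u=proj(im,g).astype(int);print(n,u)
    a.append(cv2.resize(im["color"][u[1]-35:u[1]+35,u[0]-25:u[0]+45],(395,395),interpolation=cv2.INTER_CUBIC))
cv2.imwrite("pics/grip.png",np.hstack(a))
```

```text
top [242 200]
scene [265 175]
```

View pics/grip.png

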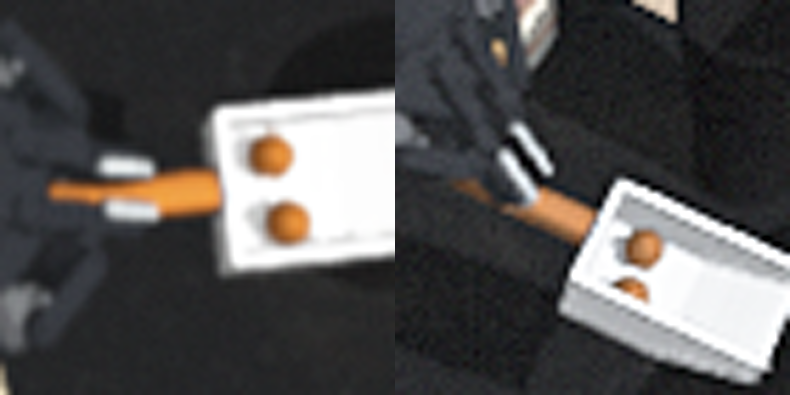

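The handle sits low in the pads and the scoop sags about 10° mouth-down, but the grip width has held steady at 8.9 mm. Gravity torque only drops as the scoop tips, so I'll continue. I'll raise it 32 mm extra, because the lip hangs at z≈0.168, then check again before pouring.

Call:
{"method": "arm_command", "body": {
  "deltas": [
    {"rx": 0, "ry": 0, "rz": 0, "dx": -0.004, "dy": 0, "dz": -0.007, "fingers": 0.0},
    {"rx": 0, "ry": 0, "rz": 0, "dx": -0.007, "dy": 0, "dz": -0.012, "fingers": 0.0},
    {"rx": 0, "ry": 0, "rz": 0, "dx": -0.005, "dy": 0, "dz": -0.0087, "fingers": 0.0},
    {"rx": 0, "ry": 0, "rz": 0, "dx": -0.006, "dy": -0.001, "dz": 0.0035, "fingers": 0.0},
    {"rx": 0, "ry": 0, "rz": 0, "dx": -0.012, "dy": -0.0018, "dz": 0.007, "fingers": 0.0},
    {"rx": 0, "ry": 0, "rz": 0, "dx": -0.015, "dy": -0.0022, "dz": 0.0087, "fingers": 0.0},
    {"rx": 0, "ry": 0, "rz": 0, "dx": -0.015, "dy": -0.0022, "dz": 0.0087, "fingers": 0.0},
    {"rx": 0, "ry": 0, "rz": 0, "dx": -0.014, "dy": -0.002, "dz": 0.0081, "fingers": 0.0},
    {"rx": 0, "ry": 0, "rz": 0, "dx": -0.01, "dy": -0.0016, "dz": 0.0058, "fingers": 0.0},
    {"rx": 0, "ry": 0, "rz": 0, "dx": -0.005, "dy": -0.0008, "dz": 0.003, "fingers": 0.0},
    {"rx": 0, "ry": 0, "rz": 0, "dx": 0, "dy": 0, "dz": 0, "fingers": 0.0}
  ]
}}

```text
time_s: 9.4
position: [0.5352, 0.1076, 0.2298]
tool_rot: [[-0.13, 0.989, 0.075], [0.856, 0.15, -0.495], [-0.5, 0.0, -0.866]]
ft_force: [-0.0, 0.5, -1.7]
grip_width: 0.0092
gripper_force: 88.9
```

Run:
```python
from h import *
go([.5352,.1076,.230])
a=[cv2.resize(env.get_image(n)["color"][s],(395,330),interpolation=cv2.INTER_CUBIC) for n,s in(("top",np.s_[130:255,260:410]),("scene",np.s_[150:275,260:410]))]
cv2.imwrite("pics/pre3.png",np.hstack(a))
```

```text
t 9.4 pos [0.5352 0.1076 0.2298] tooldelta [-0.0001  0.     -0.0002] dist 0.0 q [ 14.   24.4  72.2 -29.9  87.    7.9] R [[-0.13, 0.989, 0.075], [0.856, 0.15, -0.495], [-0.5, 0.0, -0.866]] w 0.0092 f [-0.   0.5 -1.7]
```

View pics/pre3.png

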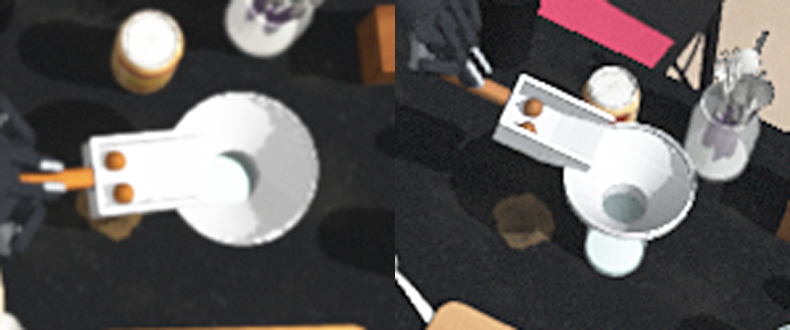

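The scoop is level enough, with both nuts at the back (left panel, (116,160) and (123,193)). The lip is at about (217,168), just short of the funnel centre at (246,168) and on line with it. Now I pour, pivoting about the lip.

Call:
{"method": "arm_command", "body": {
  "deltas": [
    {"rx": 0, "ry": 0.07, "rz": 0, "dx": -0.003, "dy": 0, "dz": -0.008, "fingers": 0.0},
    {"rx": 0, "ry": 0.07, "rz": 0, "dx": -0.004, "dy": 0, "dz": -0.008, "fingers": 0.0},
    {"rx": 0, "ry": 0.07, "rz": 0, "dx": -0.0062, "dy": 0, "dz": -0.0065, "fingers": 0.0},
    {"rx": 0, "ry": 0.07, "rz": 0, "dx": -0.0062, "dy": 0, "dz": -0.0065, "fingers": 0.0},
    {"rx": 0, "ry": 0.07, "rz": 0, "dx": -0.0062, "dy": 0, "dz": -0.0065, "fingers": 0.0},
    {"rx": 0, "ry": 0.07, "rz": 0, "dx": -0.0062, "dy": 0, "dz": -0.0065, "fingers": 0.0},
    {"rx": 0, "ry": 0.07, "rz": 0, "dx": -0.0062, "dy": 0, "dz": -0.0065, "fingers": 0.0},
    {"rx": 0, "ry": 0.07, "rz": 0, "dx": -0.0062, "dy": 0, "dz": -0.0065, "fingers": 0.0},
    {"rx": 0, "ry": 0.07, "rz": 0, "dx": -0.0062, "dy": 0, "dz": -0.0065, "fingers": 0.0},
    {"rx": 0, "ry": 0.07, "rz": 0, "dx": -0.0062, "dy": 0, "dz": -0.0065, "fingers": 0.0},
    {"rx": 0, "ry": 0.07, "rz": 0, "dx": -0.0062, "dy": 0, "dz": -0.0065, "fingers": 0.0},
    {"rx": 0, "ry": 0.07, "rz": 0, "dx": -0.0062, "dy": 0, "dz": -0.0065, "fingers": 0.0}
  ]
}}

```text
time_s: 10.7
position: [0.5437, 0.0543, 0.3153]
tool_rot: [[-0.145, 0.988, -0.047], [0.939, 0.153, 0.309], [0.313, 0.001, -0.95]]
ft_force: [0.2, 0.9, -0.7]
grip_width: 0.0094
gripper_force: 91.4
```

Call:
{"method": "arm_command", "body": {
  "deltas": [
    {"rx": 0, "ry": 0, "rz": 0, "dx": 0, "dy": 0, "dz": 0, "fingers": 0.0},
    {"rx": 0, "ry": 0, "rz": 0, "dx": 0, "dy": 0, "dz": 0, "fingers": 0.0},
    {"rx": 0, "ry": 0, "rz": 0, "dx": 0, "dy": 0, "dz": 0, "fingers": 0.0},
    {"rx": 0, "ry": 0, "rz": 0, "dx": 0, "dy": 0, "dz": 0, "fingers": 0.0},
    {"rx": 0, "ry": 0, "rz": 0, "dx": 0, "dy": 0, "dz": 0, "fingers": 0.0},
    {"rx": 0, "ry": 0, "rz": 0, "dx": 0, "dy": 0, "dz": 0, "fingers": 0.0}
  ]
}}

```text
time_s: 11.3
position: [0.5434, 0.0545, 0.3149]
tool_rot: [[-0.145, 0.988, -0.047], [0.939, 0.152, 0.307], [0.311, 0.0, -0.951]]
ft_force: [-0.2, 0.4, -1.3]
grip_width: 0.0089
gripper_force: 91.9
```

Run:
```python
from h import *
go([.5352,.1076,.230])
a=[]
for n,s in(("top",np.s_[120:245,260:410]),("scene",np.s_[150:275,260:410])):
    im=env.get_image(n)
    for d in env.tip_of("hazelnut_1",im)+env.look_for("hazelnut_1",im): print(n,[np.round(d[k],1) for k in("location","box") if k in d],round(d["p"],2))
    a.append(cv2.resize(im["color"][s],(395,330),interpolation=cv2.INTER_CUBIC))
cv2.imwrite("pics/pour.png",np.hstack(a))
```

```text
t 11.3 pos [0.5434 0.0545 0.3149] tooldelta [ 0.0247 -0.0001  0.0974] dist 0.1 q [-15.6  19.9  61.4  17.1 105.7 -20.7] R [[-0.145, 0.988, -0.047], [0.939, 0.152, 0.307], [0.311, 0.0, -0.951]] w 0.0089 f [-0.2  0.4 -1.3]
```

View pics/pour.png

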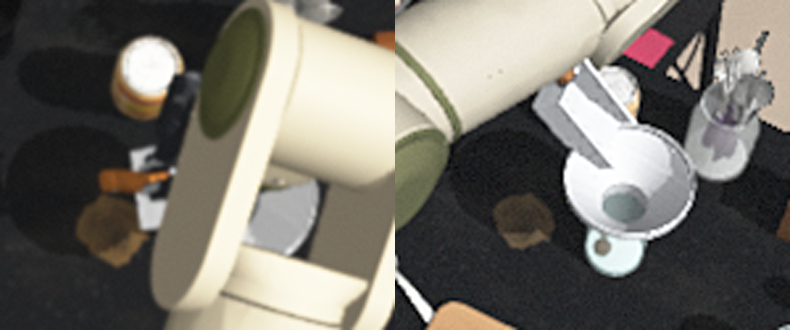

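One nut shows through the jar glass (right panel, (602,246)). The orange patch at (570,73) could be the handle or the other nut, so I'll check by colour and geometry.

Run:
```python
from h import *
s=env.get_image("scene");o=env.observe();R=np.array(o["tool_rot"]);p=np.array(o["position"]);g=p-.019*R[:,2]
hsv=cv2.cvtColor(s["color"],cv2.COLOR_BGR2HSV)
m=cv2.inRange(hsv,(3,70,50),(20,255,255));m[:160]=0;m[275:]=0;m[:,:300]=0;m[:,385:]=0
n,_,st,c=cv2.connectedComponentsWithStats(m)
for i in range(1,n):print(st[i],c[i].round(1))
th=np.radians(58);f=np.array([.152,-.988,0]);x=f*np.cos(th)+[0,0,-np.sin(th)];z=f*np.sin(th)+[0,0,np.cos(th)];y=np.cross(z,x)
W=lambda l:g+np.array([0,0,-.008])+x*(l[0]+81.7)/1e3+y*l[1]/1e3+z*(l[2]-32)/1e3
for l in[(-46,0,32),(-46,0,40),(-80,0,40),(-35,0,11),(-46,32,36),(-46,-32,36),(61,32,36),(61,-32,36)]:print(l,proj(s,W(l)).round(1))
j=s["color"][232:258,332:356];print("jar hue");print(cv2.inRange(cv2.cvtColor(j,cv2.COLOR_BGR2HSV),(0,45,0),(28,255,210))//255)
```

```text
[355 161   1   1   1] [355. 161.]
[353 163   1   1   1] [353. 163.]
[322 176   6   6  22] [324.9 178.8]
[352 186   1   2   2] [352.  186.5]
[349 189   3   5   9] [350.3 191.3]
[300 223  20  21 209] [309.2 234. ]
[300 272   6   3  12] [301.8 273.3]
(-46, 0, 32) [325.4 182.2]
(-46, 0, 40) [328.  182.1]
(-80, 0, 40) [322.3 173.6]
(-35, 0, 11) [320.6 185.1]
(-46, 32, 36) [330.7 172.9]
(-46, -32, 36) [322.6 191.5]
(61, 32, 36) [347.1 198.2]
(61, -32, 36) [339.7 216.4]
jar hue
[[0 0 0 0 0 0 0 0 0 0 0 0 0 0 0 0 0 0 0 0 0 0 0 0]
 [0 0 0 0 0 0 0 0 0 0 0 0 0 0 0 0 0 0 0 0 0 0 0 0]
 [0 0 0 0 0 0 0 0 0 0 0 0 0 0 0 0 0 0 0 0 0 0 0 0]
 [0 0 0 0 0 0 0 0 0 0 0 0 0 0 0 0 0 0 0 0 0 0 0 0]
 [0 0 0 0 0 0 0 0 0 0 0 0 0 0 0 0 0 0 0 0 0 0 0 0]
 [0 0 0 0 0 0 0 0 0 0 0 0 0 0 0 0 0 0 0 0 0 0 0 0]
 [0 0 0 0 0 0 0 0 0 0 0 0 0 0 0 0 0 0 0 0 0 0 0 0]
 [0 0 0 0 0 0 0 0 0 0 0 0 0 0 0 0 0 0 0 0 0 0 0 0]
 [0 0 0 0 0 0 0 0 0 0 0 0 0 0 0 0 0 0 0 0 0 0 0 0]
 [0 0 0 0 0 1 0 0 0 0 0 0 0 0 0 0 0 0 0 0 0 0 0 0]
 [0 0 0 0 0 1 0 0 0 0 0 0 0 0 0 0 0 0 0 0 0 0 0 0]
 [0 0 0 0 0 0 0 0 0 0 0 0 0 0 0 0 0 0 0 0 0 0 0 0]
 [0 0 0 0 1 0 0 0 0 0 0 0 0 0 0 0 0 0 0 0 0 0 0 0]
 [0 0 0 0 0 1 0 0 0 0 0 0 0 0 0 0 0 0 0 0 0 0 0 0]
 [0 0 0 0 0 0 0 0 0 0 0 0 0 0 0 0 0 0 0 0 0 0 0 0]
 [0 0 0 0 0 0 0 0 0 0 0 0 0 0 0 0 0 0 0 0 0 0 0 0]
 [0 0 0 0 0 0 0 0 0 0 0 0 0 0 0 0 0 0 0 0 0 0 0 0]
 [0 0 0 0 0 0 0 0 0 0 0 0 0 0 0 0 0 0 0 0 0 0 0 0]
 [0 1 0 0 0 0 0 0 0 0 0 0 0 0 0 0 0 0 0 0 0 0 0 0]
 [0 0 0 0 0 0 0 0 0 0 0 0 0 0 0 0 0 0 0 0 0 0 0 0]
 [0 0 0 0 0 0 0 0 0 0 0 0 0 0 0 0 0 0 0 0 0 0 0 0]
 [0 0 0 0 0 0 0 0 0 0 0 0 0 0 0 0 0 0 0 0 0 0 0 0]
 [0 0 0 0 0 0 0 0 0 0 0 0 0 0 0 0 0 0 0 0 0 0 0 0]
 [0 0 0 0 0 0 0 0 0 0 0 0 0 0 0 0 0 0 0 0 0 0 0 0]
 [0 0 0 0 0 0 0 0 0 0 0 0 0 0 0 0 0 0 0 0 0 0 0 0]
 [0 0 0 0 0 0 0 0 0 0 0 0 0 0 0 0 0 0 0 0 0 0 0 0]]
```

The orange patch matches the handle root predicted at (325,182). I'll tip it a bit further with a small shake, then swing back level and check that the scoop is empty.

Call:
{"method": "arm_command", "body": {
  "deltas": [
    {"rx": 0, "ry": 0.07, "rz": 0, "dx": -0.0062, "dy": 0, "dz": -0.0065, "fingers": 0.0},
    {"rx": 0, "ry": 0.07, "rz": 0, "dx": -0.0062, "dy": 0, "dz": -0.0065, "fingers": 0.0},
    {"rx": 0, "ry": 0, "rz": 0, "dx": 0, "dy": 0.004, "dz": 0, "fingers": 0.0},
    {"rx": 0, "ry": 0, "rz": 0, "dx": 0, "dy": -0.004, "dz": 0, "fingers": 0.0},
    {"rx": 0, "ry": 0, "rz": 0, "dx": 0, "dy": 0, "dz": 0, "fingers": 0.0},
    {"rx": 0, "ry": 0, "rz": 0, "dx": 0, "dy": 0, "dz": 0, "fingers": 0.0},
    {"rx": 0, "ry": 0, "rz": 0, "dx": 0, "dy": 0, "dz": 0, "fingers": 0.0},
    {"rx": 0, "ry": 0, "rz": 0, "dx": 0, "dy": 0, "dz": 0, "fingers": 0.0}
  ]
}}

```text
time_s: 12.45
position: [0.5459, 0.0385, 0.3229]
tool_rot: [[-0.137, 0.988, -0.067], [0.888, 0.152, 0.435], [0.44, 0.0, -0.898]]
ft_force: [-0.2, -0.8, -1.3]
grip_width: 0.0088
gripper_force: 92.4
```

Call:
{"method": "arm_command", "body": {
  "deltas": [
    {"rx": 0, "ry": -0.07, "rz": 0, "dx": 0.0062, "dy": 0, "dz": 0.0055, "fingers": 0.0},
    {"rx": 0, "ry": -0.07, "rz": 0, "dx": 0.0062, "dy": 0, "dz": 0.0055, "fingers": 0.0},
    {"rx": 0, "ry": -0.07, "rz": 0, "dx": 0.0062, "dy": 0, "dz": 0.0055, "fingers": 0.0},
    {"rx": 0, "ry": -0.07, "rz": 0, "dx": 0.0062, "dy": 0, "dz": 0.0055, "fingers": 0.0},
    {"rx": 0, "ry": -0.07, "rz": 0, "dx": 0.0062, "dy": 0, "dz": 0.0055, "fingers": 0.0},
    {"rx": 0, "ry": -0.07, "rz": 0, "dx": 0.0062, "dy": 0, "dz": 0.0055, "fingers": 0.0},
    {"rx": 0, "ry": -0.07, "rz": 0, "dx": 0.0062, "dy": 0, "dz": 0.0055, "fingers": 0.0},
    {"rx": 0, "ry": -0.07, "rz": 0, "dx": 0.0062, "dy": 0, "dz": 0.0055, "fingers": 0.0},
    {"rx": 0, "ry": -0.07, "rz": 0, "dx": 0.0062, "dy": 0, "dz": 0.0055, "fingers": 0.0},
    {"rx": 0, "ry": -0.07, "rz": 0, "dx": 0.0062, "dy": 0, "dz": 0.0055, "fingers": 0.0},
    {"rx": 0, "ry": -0.07, "rz": 0, "dx": 0.0062, "dy": 0, "dz": 0.0055, "fingers": 0.0},
    {"rx": 0, "ry": -0.07, "rz": 0, "dx": 0.0062, "dy": 0, "dz": 0.0055, "fingers": 0.0}
  ]
}}

```text
time_s: 13.65
position: [0.5343, 0.1145, 0.264]
tool_rot: [[-0.14, 0.988, 0.058], [0.916, 0.152, -0.372], [-0.377, 0.001, -0.926]]
ft_force: [0.5, 0.2, -1.5]
grip_width: 0.0091
gripper_force: 90.3
```

```bash
cat > chk.py <<'E'
from h import *
go([.5352,.1176,.240])
for n,b in(("top",(280,150,400,230)),("scene",(295,150,385,275))):
    im=env.get_image(n)
    hsv=cv2.cvtColor(im["color"],cv2.COLOR_BGR2HSV)
    m=cv2.inRange(hsv,(3,70,40),(20,255,255));k=np.zeros_like(m);k[b[1]:b[3],b[0]:b[2]]=m[b[1]:b[3],b[0]:b[2]]
    c,_,st,ce=cv2.connectedComponentsWithStats(k)
    print(n,[(st[i][4],ce[i].round(0).tolist()) for i in range(1,c) if st[i][4]>5])
    for d in env.tip_of("hazelnut_1",im)+env.look_for("hazelnut_1",im): print(n,[np.round(d[k],1) for k in("location","box") if k in d],round(d["p"],2))
    for d in env.look_for("funnel_jar",im)[:1]:print("jar",np.round(d["box"],1))
    cv2.imwrite(f"pics/chk_{n}.png",im["color"])
E
python3 chk.py
```

```text
t 13.65 pos [0.5343 0.1145 0.264 ] tooldelta [0.0117 0.0014 0.0211] dist 0.024 q [ 11.   21.7  67.9 -22.1  91.2   2. ] R [[-0.14, 0.988, 0.058], [0.916, 0.152, -0.372], [-0.377, 0.001, -0.926]] w 0.0091 f [ 0.5  0.2 -1.5]
top [(np.int32(238), [314.0, 158.0]), (np.int32(38), [398.0, 155.0]), (np.int32(113), [287.0, 195.0]), (np.int32(7), [289.0, 208.0]), (np.int32(153), [304.0, 215.0])]
jar [327.8 165.7 381.2 225.8]
scene [(np.int32(62), [298.0, 177.0]), (np.int32(58), [344.0, 194.0]), (np.int32(231), [308.0, 234.0]), (np.int32(36), [298.0, 272.0])]
jar [325.7 197.9 371.  257.3]
```

No nut-coloured blob is left in the scoop; what remains is the handle, the pickle jar and the stain. I'll back away toward the original spot, levelling the scoop to allow for the sag.

Call:
{"method": "arm_command", "body": {
  "deltas": [
    {"rx": 0, "ry": -0.1, "rz": 0, "dx": 0, "dy": 0, "dz": 0, "fingers": 0.0},
    {"rx": 0, "ry": -0.1, "rz": 0, "dx": 0, "dy": 0, "dz": 0, "fingers": 0.0},
    {"rx": 0, "ry": -0.1, "rz": 0, "dx": 0, "dy": 0, "dz": 0, "fingers": 0.0},
    {"rx": 0, "ry": 0, "rz": 0, "dx": 0, "dy": 0, "dz": 0, "fingers": 0.0}
  ]
}}

```text
time_s: 14.45
position: [0.5339, 0.1148, 0.2626]
tool_rot: [[-0.12, 0.988, 0.094], [0.765, 0.153, -0.625], [-0.632, -0.003, -0.775]]
ft_force: [-0.6, -0.1, -0.8]
grip_width: 0.0089
gripper_force: 89.6
```

```bash
python3 -c "
from h import *
go([.5264,.336,.264]);go([.5264,.336,.065])"
```

```text
t 14.45 pos [0.5339 0.1148 0.2626] tooldelta [ 0.1693  0.0264 -0.1401] dist 0.221 q [ 18.5  25.6  68.9 -38.6  92.7  10.3] R [[-0.12, 0.988, 0.094], [0.765, 0.153, -0.625], [-0.632, -0.003, -0.775]] w 0.0089 f [-0.6 -0.1 -0.8]
 t 14.45 pos [0.5339 0.1148 0.2626] tooldelta [0.2952 0.027  0.0141] dist 0.297 q [ 18.5  25.6  68.9 -38.6  92.7  10.3] R [[-0.12, 0.988, 0.094], [0.765, 0.153, -0.625], [-0.632, -0.003, -0.775]] w 0.0089 f [-0.6 -0.1 -0.8]
```

Call:
{"method": "arm_command", "body": {
  "deltas": [
    {"rx": 0, "ry": 0, "rz": 0, "dx": 0.0154, "dy": 0.0024, "dz": -0.0127, "fingers": 0.0},
    {"rx": 0, "ry": 0, "rz": 0, "dx": 0.0154, "dy": 0.0024, "dz": -0.0127, "fingers": 0.0},
    {"rx": 0, "ry": 0, "rz": 0, "dx": 0.0154, "dy": 0.0024, "dz": -0.0127, "fingers": 0.0},
    {"rx": 0, "ry": 0, "rz": 0, "dx": 0.0154, "dy": 0.0024, "dz": -0.0127, "fingers": 0.0},
    {"rx": 0, "ry": 0, "rz": 0, "dx": 0.0154, "dy": 0.0024, "dz": -0.0127, "fingers": 0.0},
    {"rx": 0, "ry": 0, "rz": 0, "dx": 0.0154, "dy": 0.0024, "dz": -0.0127, "fingers": 0.0},
    {"rx": 0, "ry": 0, "rz": 0, "dx": 0.0154, "dy": 0.0024, "dz": -0.0127, "fingers": 0.0},
    {"rx": 0, "ry": 0, "rz": 0, "dx": 0.0154, "dy": 0.0024, "dz": -0.0127, "fingers": 0.0},
    {"rx": 0, "ry": 0, "rz": 0, "dx": 0.0154, "dy": 0.0024, "dz": -0.0127, "fingers": 0.0},
    {"rx": 0, "ry": 0, "rz": 0, "dx": 0.0154, "dy": 0.0024, "dz": -0.0127, "fingers": 0.0},
    {"rx": 0, "ry": 0, "rz": 0, "dx": 0.0154, "dy": 0.0024, "dz": -0.0127, "fingers": 0.0}
  ]
}}

```text
time_s: 15.55
position: [0.5279, 0.335, 0.2659]
tool_rot: [[-0.117, 0.989, 0.095], [0.769, 0.151, -0.622], [-0.629, 0.0, -0.778]]
ft_force: [0.2, -0.1, -1.0]
grip_width: 0.009
gripper_force: 89.1
```

Call:
{"method": "arm_command", "body": {
  "deltas": [
    {"rx": 0, "ry": 0, "rz": 0, "dx": 0.0102, "dy": 0, "dz": 0.0125, "fingers": 0.0},
    {"rx": 0, "ry": 0, "rz": 0, "dx": 0.0102, "dy": 0, "dz": 0.0125, "fingers": 0.0},
    {"rx": 0, "ry": 0, "rz": 0, "dx": 0.0102, "dy": 0, "dz": 0.0125, "fingers": 0.0},
    {"rx": 0, "ry": 0, "rz": 0, "dx": 0.0102, "dy": 0, "dz": 0.0125, "fingers": 0.0},
    {"rx": 0, "ry": 0, "rz": 0, "dx": 0.0102, "dy": 0, "dz": 0.0125, "fingers": 0.0},
    {"rx": 0, "ry": 0, "rz": 0, "dx": 0.0102, "dy": 0, "dz": 0.0125, "fingers": 0.0},
    {"rx": 0, "ry": 0, "rz": 0, "dx": 0.0102, "dy": 0, "dz": 0.0125, "fingers": 0.0},
    {"rx": 0, "ry": 0, "rz": 0, "dx": 0.0102, "dy": 0, "dz": 0.0125, "fingers": 0.0},
    {"rx": 0, "ry": 0, "rz": 0, "dx": 0.0102, "dy": 0, "dz": 0.0125, "fingers": 0.0},
    {"rx": 0, "ry": 0, "rz": 0, "dx": 0.0102, "dy": 0, "dz": 0.0125, "fingers": 0.0},
    {"rx": 0, "ry": 0, "rz": 0, "dx": 0.0102, "dy": 0, "dz": 0.0125, "fingers": 0.0}
  ]
}}

```text
time_s: 16.65
position: [0.5272, 0.3351, 0.0864]
tool_rot: [[-0.117, 0.988, 0.096], [0.766, 0.152, -0.625], [-0.632, -0.0, -0.775]]
ft_force: [0.6, 0.5, -1.4]
grip_width: 0.0093
gripper_force: 89.1
```

Run:
```python
from h import *
go([.5264,.336,.03])
s=env.get_image("scene");t=env.get_image("top")
a=[cv2.resize(s["color"][225:265,325:365],(265,265),interpolation=cv2.INTER_CUBIC),cv2.resize(t["color"][175:215,330:370],(265,265),interpolation=cv2.INTER_CUBIC)]
b=[cv2.resize(s["color"][140:240,190:290],(300,300),interpolation=cv2.INTER_CUBIC),cv2.resize(t["color"][150:250,160:260],(300,300),interpolation=cv2.INTER_CUBIC)]
c=np.vstack([np.hstack(a+[np.zeros((265,70,3),np.uint8)]),np.hstack(b)])
cv2.imwrite("pics/last.png",c)
for n,im in(("s",s),("t",t)):
    for d in env.tip_of("hazelnut_1",im)+env.look_for("hazelnut_1",im): print(n,[np.round(d[k],1) for k in("location","box") if k in d],round(d["p"],2))
```

```text
t 16.65 pos [0.5272 0.3351 0.0864] tooldelta [ 0.0364 -0.0006  0.043 ] dist 0.056 q [ 36.3  47.1  57.5 -34.2  95.   30.6] R [[-0.117, 0.988, 0.096], [0.766, 0.152, -0.625], [-0.632, -0.0, -0.775]] w 0.0093 f [ 0.6  0.5 -1.4]
```

View pics/last.png

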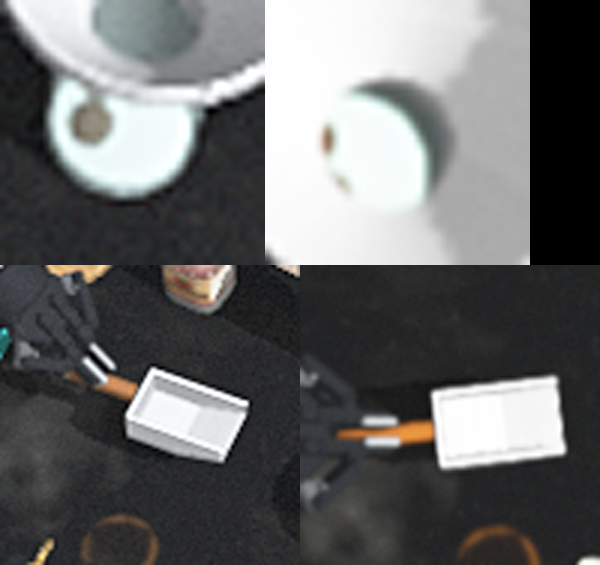

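The scoop is empty. The jar shows one nut through the glass (top-left panel, (91,123)), and two brown spots through the funnel bore (top-right panel, (328,140) and (343,183)). I'll triangulate these.

Run:
```python
from h import *
s=env.get_image("scene");t=env.get_image("top")
A=[(330+63.5/6.625-.5,175+140.5/6.625-.5),(330+78.5/6.625-.5,175+183.5/6.625-.5)]
for u in A:
    for z in(.012,.021,.03,.045):
        P=onz(t,u,z);print(np.round(u,1),z,P.round(4),"r",np.hypot(*(P[:2]-[.5623,-.0518])).round(3),"scene",proj(s,P).round(1))
u=(325+91/6.625-.5,225+123.5/6.625-.5)
for z in(.021,.035,.05,.07):print("scene nut",np.round(u,1),z,onz(s,u,z).round(4),proj(t,onz(s,u,z)).round(1))
j=s["color"][222:258,330:358].astype(int);print((j.sum(2)//3)[6:34])
# search stray nuts on worktop: brown blobs vs. first picture
a=cv2.imread("pics/scene0.png").astype(int);d=np.abs(a-s["color"]).sum(2);d[:,:300]=0
c,_,st,ce=cv2.connectedComponentsWithStats((cv2.blur(d.astype(np.float32),(3,3))>70).astype(np.uint8))
print([(int(st[i][4]),ce[i].round(0).tolist()) for i in range(1,c) if st[i][4]>8])
```

```text
[339.1 195.7] 0.012 [ 0.5733 -0.0435  0.012 ] r 0.014 scene [343.2 238.3]
[339.1 195.7] 0.021 [ 0.5722 -0.0424  0.021 ] r 0.014 scene [343. 237.]
[339.1 195.7] 0.03 [ 0.571  -0.0412  0.03  ] r 0.014 scene [342.8 235.7]
[339.1 195.7] 0.045 [ 0.5691 -0.0392  0.045 ] r 0.014 scene [342.5 233.5]
[341.3 202.2] 0.012 [ 0.5554 -0.05    0.012 ] r 0.007 scene [342.4 243.6]
[341.3 202.2] 0.021 [ 0.5543 -0.0488  0.021 ] r 0.009 scene [342.2 242.3]
[341.3 202.2] 0.03 [ 0.5533 -0.0476  0.03  ] r 0.01 scene [342. 241.]
[341.3 202.2] 0.045 [ 0.5516 -0.0456  0.045 ] r 0.012 scene [341.7 238.8]
scene nut [338.2 243.1] 0.021 [ 0.5456 -0.0397  0.021 ] [338.  205.3]
scene nut [338.2 243.1] 0.035 [ 0.5383 -0.0419  0.035 ] [339.5 207.4]
scene nut [338.2 243.1] 0.05 [ 0.5305 -0.0444  0.05  ] [341.1 209.8]
scene nut [338.2 243.1] 0.07 [ 0.5201 -0.0476  0.07  ] [343.3 213.1]
[[240 234 235 236 237 240 242 248 222 147 161 158 156 150 148 143 135 134
  128 119 115 107 105 104 114 130 147 150]
 [240 238 233 232 234 235 236 242 224 165 154 157 159 149 145 142 138 131
  122 116 113 111 106  99  97 127 148 149]
 [2
[... 2362 characters left out ...]
 189 231 247 247 246 245 245 246 246 247 248 249
  253 252 245 203 118  40  37  45  48  38]
 [ 44  45  48  36  35  73 128 180 224 237 245 249 250 250 249 251 252 248
  251 245 202 127  51  35  41  48  42  43]
 [ 48  44  50  45  42  40  81 116 145 192 223 238 238 241 241 246 245 236
  212 173 120  51  36  39  44  43  39  44]
 [ 50  46  47  42  44  39  32  53 101 132 143 161 190 215 203 201 198 164
  124  62  25  39  39  41  46  43  41  40]
 [ 47  48  46  46  50  44  45  40  31  45  69  94 130 160 138 124 112  58
   26  34  39  46  49  48  46  42  44  43]
 [ 43  47  48  42  42  40  41  39  42  40  36  34  31  29  23  34  34  41
   44  45  42  36  42  36  47  45  45  40]]
[(60, [338.0, 243.0])]
```

Both nuts are in the jar. The bore spots are the edges of two separate nuts, one matching the nut seen in the scene view. Nothing else in the scene changed, so the jar hasn't moved. Next I lower the scoop until it touches.

Call:
{"method": "arm_command", "body": {
  "deltas": [
    {"rx": 0, "ry": 0, "rz": 0, "dx": 0.0063, "dy": 0, "dz": 0.0078, "fingers": 0.0},
    {"rx": 0, "ry": 0, "rz": 0, "dx": 0.0063, "dy": 0, "dz": 0.0078, "fingers": 0.0},
    {"rx": 0, "ry": 0, "rz": 0, "dx": 0.0063, "dy": 0, "dz": 0.0078, "fingers": 0.0},
    {"rx": 0, "ry": 0, "rz": 0, "dx": 0.0063, "dy": 0, "dz": 0.0078, "fingers": 0.0},
    {"rx": 0, "ry": 0, "rz": 0, "dx": 0.0032, "dy": 0, "dz": 0.0039, "fingers": 0.0},
    {"rx": 0, "ry": 0, "rz": 0, "dx": 0, "dy": 0, "dz": 0, "fingers": 0.0}
  ]
}}

```text
time_s: 17.65
position: [0.5269, 0.3346, 0.0415]
tool_rot: [[-0.118, 0.988, 0.095], [0.765, 0.151, -0.625], [-0.632, -0.002, -0.775]]
ft_force: [-0.4, 0.2, -0.5]
grip_width: 0.0089
gripper_force: 88.7
```

Call:
{"method": "arm_command", "body": {
  "deltas": [
    {"rx": 0, "ry": 0, "rz": 0, "dx": 0.0016, "dy": 0, "dz": 0.0019, "fingers": 0.0},
    {"rx": 0, "ry": 0, "rz": 0, "dx": 0.0016, "dy": 0, "dz": 0.0019, "fingers": 0.0},
    {"rx": 0, "ry": 0, "rz": 0, "dx": 0, "dy": 0, "dz": 0, "fingers": 0.0}
  ]
}}

```text
time_s: 17.95
position: [0.5272, 0.3349, 0.0376]
tool_rot: [[-0.117, 0.988, 0.096], [0.766, 0.151, -0.625], [-0.632, -0.0, -0.775]]
ft_force: [0.1, -0.5, -0.6]
grip_width: 0.009
gripper_force: 89.0
```

Call:
{"method": "arm_command", "body": {
  "deltas": [
    {"rx": 0, "ry": 0, "rz": 0, "dx": 0.0016, "dy": 0, "dz": 0.0019, "fingers": 0.0},
    {"rx": 0, "ry": 0, "rz": 0, "dx": 0.0016, "dy": 0, "dz": 0.0019, "fingers": 0.0},
    {"rx": 0, "ry": 0, "rz": 0, "dx": 0, "dy": 0, "dz": 0, "fingers": 0.0}
  ]
}}

```text
time_s: 18.25
position: [0.527, 0.3349, 0.0323]
tool_rot: [[-0.118, 0.988, 0.095], [0.766, 0.151, -0.625], [-0.632, -0.001, -0.775]]
ft_force: [0.6, 0.1, -1.2]
grip_width: 0.009
gripper_force: 89.0
```

Call:
{"method": "arm_command", "body": {
  "deltas": [
    {"rx": 0, "ry": 0, "rz": 0, "dx": 0.0016, "dy": 0, "dz": 0.0019, "fingers": 0.0},
    {"rx": 0, "ry": 0, "rz": 0, "dx": 0.0016, "dy": 0, "dz": 0.0019, "fingers": 0.0},
    {"rx": 0, "ry": 0, "rz": 0, "dx": 0, "dy": 0, "dz": 0, "fingers": 0.0}
  ]
}}

```text
time_s: 18.55
position: [0.527, 0.335, 0.0273]
tool_rot: [[-0.118, 0.988, 0.095], [0.766, 0.151, -0.625], [-0.632, -0.001, -0.775]]
ft_force: [-1.2, 0.2, -1.6]
grip_width: 0.0091
gripper_force: 89.0
```

Call:
{"method": "arm_command", "body": {
  "deltas": [
    {"rx": 0, "ry": 0, "rz": 0, "dx": 0.0013, "dy": 0, "dz": 0.0015, "fingers": 0.0},
    {"rx": 0, "ry": 0, "rz": 0, "dx": 0, "dy": 0, "dz": 0, "fingers": 0.0}
  ]
}}

```text
time_s: 18.75
position: [0.5271, 0.3351, 0.0255]
tool_rot: [[-0.118, 0.988, 0.095], [0.766, 0.151, -0.625], [-0.632, -0.0, -0.775]]
ft_force: [-0.5, -0.2, -1.6]
grip_width: 0.0091
gripper_force: 89.1
```

Call:
{"method": "arm_command", "body": {
  "deltas": [
    {"rx": 0, "ry": 0, "rz": 0, "dx": 0.0013, "dy": 0, "dz": 0.0015, "fingers": 0.0},
    {"rx": 0, "ry": 0, "rz": 0, "dx": 0, "dy": 0, "dz": 0, "fingers": 0.0}
  ]
}}

```text
time_s: 18.95
position: [0.5271, 0.3351, 0.0235]
tool_rot: [[-0.118, 0.988, 0.095], [0.766, 0.151, -0.625], [-0.632, -0.0, -0.775]]
ft_force: [0.1, -0.8, -1.0]
grip_width: 0.0094
gripper_force: 89.1
```

Call:
{"method": "arm_command", "body": {
  "deltas": [
    {"rx": 0, "ry": 0, "rz": 0, "dx": 0.0013, "dy": 0, "dz": 0.0015, "fingers": 0.0},
    {"rx": 0, "ry": 0, "rz": 0, "dx": 0, "dy": 0, "dz": 0, "fingers": 0.0}
  ]
}}

```text
time_s: 19.15
position: [0.5271, 0.3352, 0.0215]
tool_rot: [[-0.118, 0.988, 0.095], [0.766, 0.151, -0.625], [-0.632, -0.0, -0.775]]
ft_force: [0.3, 0.6, -1.4]
grip_width: 0.0091
gripper_force: 89.4
```

Call:
{"method": "arm_command", "body": {
  "deltas": [
    {"rx": 0, "ry": 0, "rz": 0, "dx": 0.0013, "dy": 0, "dz": 0.0015, "fingers": 0.0},
    {"rx": 0, "ry": 0, "rz": 0, "dx": 0, "dy": 0, "dz": 0, "fingers": 0.0}
  ]
}}

```text
time_s: 19.35
position: [0.5271, 0.3353, 0.0195]
tool_rot: [[-0.118, 0.988, 0.096], [0.766, 0.151, -0.625], [-0.632, -0.0, -0.775]]
ft_force: [-0.8, 0.4, -1.1]
grip_width: 0.0093
gripper_force: 89.9
```

Call:
{"method": "arm_command", "body": {
  "deltas": [
    {"rx": 0, "ry": 0, "rz": 0, "dx": 0.0013, "dy": 0, "dz": 0.0015, "fingers": 0.0},
    {"rx": 0, "ry": 0, "rz": 0, "dx": 0, "dy": 0, "dz": 0, "fingers": 0.0}
  ]
}}

```text
time_s: 19.55
position: [0.5271, 0.3354, 0.0177]
tool_rot: [[-0.117, 0.988, 0.096], [0.766, 0.152, -0.625], [-0.632, 0.0, -0.775]]
ft_force: [-0.3, 0.1, -0.9]
grip_width: 0.0091
gripper_force: 91.0
```

Call:
{"method": "arm_command", "body": {
  "deltas": [
    {"rx": 0, "ry": 0, "rz": 0, "dx": 0.0013, "dy": 0, "dz": 0.0015, "fingers": 0.0},
    {"rx": 0, "ry": 0, "rz": 0, "dx": 0, "dy": 0, "dz": 0, "fingers": 0.0}
  ]
}}

```text
time_s: 19.75
position: [0.5272, 0.3355, 0.0157]
tool_rot: [[-0.117, 0.988, 0.096], [0.766, 0.152, -0.625], [-0.632, 0.0, -0.775]]
ft_force: [-0.5, 0.3, 0.3]
grip_width: 0.0089
gripper_force: 92.2
```

Call:
{"method": "arm_command", "body": {
  "deltas": [
    {"rx": 0, "ry": 0, "rz": 0, "dx": 0.001, "dy": 0, "dz": 0.0012, "fingers": 0.0},
    {"rx": 0, "ry": 0, "rz": 0, "dx": 0, "dy": 0, "dz": 0, "fingers": 0.0}
  ]
}}

```text
time_s: 19.95
position: [0.5272, 0.3355, 0.0142]
tool_rot: [[-0.117, 0.988, 0.096], [0.766, 0.152, -0.625], [-0.632, 0.0, -0.775]]
ft_force: [-0.2, 1.2, 0.8]
grip_width: 0.0091
gripper_force: 93.1
```

Contact: the vertical force has reversed to +0.8 N. I'll open gradually and then back out along the tool axis.

Call:
{"method": "arm_command", "body": {
  "deltas": [
    {"rx": 0, "ry": 0, "rz": 0, "dx": 0, "dy": 0, "dz": 0, "fingers": 0.018},
    {"rx": 0, "ry": 0, "rz": 0, "dx": 0, "dy": 0, "dz": 0, "fingers": 0.024},
    {"rx": 0, "ry": 0, "rz": 0, "dx": 0, "dy": 0, "dz": 0, "fingers": 0.034},
    {"rx": 0, "ry": 0, "rz": 0, "dx": 0, "dy": 0, "dz": 0, "fingers": 0.044},
    {"rx": 0, "ry": 0, "rz": 0, "dx": 0, "dy": 0, "dz": 0, "fingers": 0.05},
    {"rx": 0, "ry": 0, "rz": 0, "dx": 0, "dy": 0, "dz": 0, "fingers": 0.05},
    {"rx": 0, "ry": 0, "rz": 0, "dx": 0, "dy": 0, "dz": 0, "fingers": 0.05}
  ],
  "squeeze": 20
}}

```text
time_s: 20.65
position: [0.5271, 0.3354, 0.0142]
tool_rot: [[-0.117, 0.988, 0.096], [0.766, 0.151, -0.625], [-0.632, -0.0, -0.775]]
ft_force: [0.1, 0.4, 0.5]
grip_width: 0.0499
gripper_force: 0.0
```

Call:
{"method": "arm_command", "body": {
  "deltas": [
    {"rx": 0, "ry": 0, "rz": 0, "dx": 0, "dy": 0, "dz": -0.006, "fingers": 0.05},
    {"rx": 0, "ry": 0, "rz": 0, "dx": 0, "dy": 0, "dz": -0.012, "fingers": 0.05},
    {"rx": 0, "ry": 0, "rz": 0, "dx": 0, "dy": 0, "dz": -0.02, "fingers": 0.05},
    {"rx": 0, "ry": 0, "rz": 0, "dx": 0, "dy": 0, "dz": -0.02, "fingers": 0.05},
    {"rx": 0, "ry": 0, "rz": 0, "dx": 0, "dy": 0, "dz": -0.02, "fingers": 0.05},
    {"rx": 0, "ry": 0, "rz": 0, "dx": 0, "dy": 0, "dz": -0.02, "fingers": 0.05},
    {"rx": 0, "ry": 0, "rz": 0, "dx": 0, "dy": 0, "dz": -0.02, "fingers": 0.05},
    {"rx": 0, "ry": 0, "rz": 0, "dx": 0, "dy": 0, "dz": 0, "fingers": 0.05}
  ]
}}

```text
time_s: 21.45
position: [0.5159, 0.4115, 0.1084]
tool_rot: [[-0.116, 0.988, 0.1], [0.768, 0.153, -0.621], [-0.629, 0.005, -0.777]]
ft_force: [0.0, -0.3, 0.2]
grip_width: 0.0497
gripper_force: 0.0
```

Run:
```python
from h import *
go([.5264,.336,.03])
s=env.get_image("scene");t=env.get_image("top")
from scipy.optimize import least_squares
b={n:np.array(max(env.look_for("scoop",im),key=lambda d:d["box"][0])["box"]) for n,im in(("s",s),("t",t))}
o=[(-133,y,z) for y in(-8,8) for z in(24,40)]+[(x,y,z) for x in(-46,61) for y in(-32,32) for z in(0,36) if not(x==61 and z==0)]+[(10,y,0) for y in(-32,32)]
def bx(im,p):
    q=np.array([proj(im,[p[0]+(np.cos(p[2])*l[0]-np.sin(p[2])*l[1])/1e3,p[1]+(np.sin(p[2])*l[0]+np.cos(p[2])*l[1])/1e3,l[2]/1e3]) for l in o]);return np.r_[q.min(0),q.max(0)]
r=least_squares(lambda p:np.r_[bx(s,p)-b["s"],bx(t,p)-b["t"]],[.538,.265,-1.418])
print(b,np.round(r.x,4),r.fun.round(1))
```

```text
t 21.45 pos [0.5159 0.4115 0.1084] tooldelta [-0.0099 -0.0016  0.1088] dist 0.109 q [ 41.5  50.9  45.  -33.3 104.8  30.1] R [[-0.116, 0.988, 0.1], [0.768, 0.153, -0.621], [-0.629, 0.005, -0.777]] w 0.0497 f [ 0.  -0.3  0.2]
{'s': array([213.7, 185.9, 274.1, 216.8]), 't': array([179.5, 189. , 248.4, 218.5])} [ 0.5379  0.2638 -1.3814] [-0.5 -1.   0.2 -2.5 -1.2  0.6  2.7  1.5]
```

The scoop lies flat at its original spot: its boxes match the first pictures and the flat-pose fit. The hand is clear with zero force, so I'm handing in.

```bash
python3 -c "
from h import *
print(env.close_job())"
```

```text
the job is handed in; nothing more can be done
None
```

I poured both hazelnuts through the funnel into the jar, set the empty scoop back down flat at its original spot, and handed the job in at about 21.5 s; no verdict came back.

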